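# Tighten the sight-glass ring of a paint pot with a two-pin spanner

## Robot

A 7-joint arm with a two-finger parallel gripper is mounted at the origin on the work surface. World frame = base frame: x ahead of the robot, y to its left, z up, the work surface at z = 0. Lengths are in mm, angles in rad, forces in N, time in s.
With the tool pointing down it reaches from about 400 to 850 mm from the base axis. Payload 4.4 kg.
Tool frame: the origin (TCP) lies between the finger pads; the fingertips stand 17 mm ahead of it and the grasp point (between the pads) lies 2 mm behind it (r.tip_extent is the distance from the TCP to the fingertips, in mm); z points along the fingers, y is the direction in which the jaws open and shut (so a half turn about z gives the same grasp; the last joint's range is limited). The gripper opens to 94 mm and grips with 3 to 60 N. Pads are 16 mm wide; open, the fingers measure 119 mm over their backs; the gripper's body (75 mm by 177 mm) begins 78 mm behind the grasp point.
Start: joints at [-1.297, 0.628, 0.038, 1.517, -0.027, 0.996, -0.02], TCP at [216.62, 612.857, 222.478] pointing down, gripper open.
Joint ranges: [-3.06, 3.06], [-0.37, 2.12], [-1.25, 1.32], [0.18, 2.47], [-1.1, 4.24], [0.23, 1.98], [-2.94, 2.94]. Speed limits (rad/s): [2.57, 2.57, 3.14, 3.14, 3.14, 3.14, 3.14].

## Interface

Orientations are given as a 3x3 rotation matrix whose columns are the frame's x, y, z axes.
In Python, from station import r, imaging gives the robot as it stands.
- The arm moves only by the shell command python3 -m inch 'ROWS' [OPENING] [FORCE]. ROWS is JSON, a list that holds one entry, the list of rows, each a list of 4 numbers: the shift along the world's x, y, z in cm, then the turn about the world's z in rad. In form: [[[dx, dy, dz, twist], ...]]. A call has 1 to 10 rows; each row shifts and turns the commanded pose from where the row before left it; what a row does not reach is not made up. A row lasts 1/12 s, in which the tool goes at most 41.7 mm and 7.16 degrees, less where a joint would pass 70% of its speed; a pose out of reach is approached as far as the arm can. A call with a gripper value outside its range is refused whole. OPENING is the finger opening in cm, from 0 to 9.4, set as the call begins (- or left out, the last holds). The fingers move at their own pace and stop on an object; FORCE is the grip in N (left out, the last holds). Time passes only in rows, so rows that do not move let the fingers close. It gives the time, the measured TCP pose, the force and the opening at its end, in the units of the state.
- r.state(): the state, without advancing time (a new reading comes with each control period).
- imaging.snapshot(name): name is "side" or "top"; returns the picture (400x640x3 uint8, red, green, blue); there is no depth.
- imaging.camera_info(name): a dict with "fx", "fy", "cx", "cy" (pixels), "k1" (the pictures are not rectified: a ray, as slopes to the right and down, at radius r is drawn at 1 + k1 r^2 times it, then the intrinsics apply), "position" and "orientation" of the camera in the world. Camera axes: x right, y up, looking along -z (the intrinsics and any distortion apply to the point x, -y, -z); pixel columns grow to the right and rows downward; lengths in mm; the calibration is good to about 2 mm. A picture is of the moment at which its call begins. camera_info takes no time and is no camera call.
- r.job_done(): hands the job in, once; it reports no verdict.
The state is a dict: "t": time; "qpos": joint angles; "dq": joint speeds; "joint_efforts": joint torques, N m; "position": TCP position; "orientation": TCP orientation; "contact_force": force on the tool from outside, world axes, zero at the start; "moment": the same for the moment, N m; "gripper_width": finger opening in mm.
Only numpy, scipy, OpenCV 4.12 (cv2) and the standard library are available. Lean on these libraries where they do the work, as an engineer would, in place of code of your own. Each camera call takes 0.05 s, during which the arm holds its last target. There are 200 camera calls.

## Task

The brass ring that clamps the sight glass in the blue paint pot is loose: take the red-handled two-pin spanner from its grey stand, feel its two pins into the ring's two holes, and turn the ring clockwise until it is fully home against its stop, pressing only lightly because heavy force cracks the glass. Then put the spanner back upright on its stand, let go of it, and leave everything else on the bench alone.

Things in the scene. Friction and masses are not known exactly. Their poses are not given: they have to be found in the camera images.
- pot_mouth (a point): Centre of the mouth of the blue paint pot, in the plane of its rim, 80 mm above the bench; z up. The pot is a fixed upright cylinder 92 mm across on a 116 mm flange, with a pipe stub along +y and -y (ends 65 mm from the axis). Its x axis points from the yellow mark on the rim across the mouth. The mouth is a round recess 59 mm across and 12 mm deep, with the brass ring at its bottom.
- ring_face (a point): Centre of the brass ring's flat face, on the pot's axis, 12 mm below the rim. The ring has two round holes 8 mm across (0.6 mm chamfer), deeper than the pins are long, 36 mm apart centre to centre about the middle, looking the same after a half turn. Ring and clamp stay where they are left. This frame is the pot's and does not turn with the ring.
- ring_line (a point): Fixed reference point on the pot's x axis, 18 mm from its axis, level with the ring's face. All angles of ring and clamp are clockwise seen from above. The ring has 0.7 rad of free play on the clamp under it, and where it lies in that play is not measured: the line through its holes lies anywhere from (clamp angle) to (clamp angle + 0.7) clockwise of the pot's x axis.
- clamp (a joint): Clockwise angle in rad of the sight-glass clamp under the ring (amber disc with a white bar in the ring's middle). It starts between 0 and 0.2; the hard stop (home) is at 0.6. Turned clockwise, the ring first takes up its play (about 0.12 N m of friction), then at the end of the play carries the clamp along (about 0.22 N m); at home the hole line is 1.3 rad clockwise of the pot's x axis.
- spanner_grip (a point): Centre of the handle of the loose two-pin spanner (about 0.25 kg), z up. The handle is an upright red block, 26 mm along x, 16 mm along y (flat faces to grip), 60 mm tall, its black top 30 mm above this point. Below it is a round steel head 55 mm across, from 30 to 40 mm below this point, its lower edge chamfered 4 mm. The line through the two pins is the x axis.
- spanner_pins (a point): Midpoint between the tips of the spanner's two pins, 47 mm below the grip point. The pins are round, 5 mm thick with slightly bevelled tips, 36 mm apart along x, and stick out 7 mm below the head. Resting on the ring's face this point is level with it (grip point 35 mm above the pot's rim plane); fully in the holes it is 7 mm below it (grip point 28 mm above the rim plane).
- stand_top (a point): Centre of the top rim of the grey spanner stand, 30 mm above the bench; z up. The stand is a fixed round cup, 72 mm across outside, 48 mm inside, 26 mm deep, on a dark 100 mm square plate. The spanner starts and ends upright on it, at any yaw: head resting on the cup's rim, pins hanging inside, grip point 40 mm above this point.
- tin_red: Small red-labelled paint tin, 74 mm across, 100 mm tall, a bystander; origin at the centre of its underside.
- tin_white: White paint tin, 84 mm across, 110 mm tall, a bystander; origin at the centre of its underside.
- jar: Small jar, 60 mm across, 75 mm tall, a bystander; origin at the centre of its underside.
- spare_ring: Spare plain brass ring, 56 mm across, 10 mm thick, lying flat, a bystander; origin at the centre of its underside.
- spare_glass: Spare amber glass disc, 40 mm across, 8 mm thick, lying flat, a bystander; origin at the centre of its underside.
- brush: Paint brush lying on the bench, a bystander.
- screwdriver: Screwdriver lying on the bench, a bystander.
There are look-alikes about, which are no part of the job. Of the things that look like the part that bears stand_top, the smallest one is meant.

How it is judged (in metres and radians):
On the way, in this order (a step that is already met when the one before it is completed fails the run):
1. the spanner's pins are in the ring's holes (grip point less than 31 mm above the pot's rim plane and within 4 mm of its axis) (z of spanner_grip in the frame of pot_mouth below 0.031 m and horizontal distance between spanner_grip and pot_mouth below 0.004 m), for 0.1 s.
2. the ring is turned home with the spanner still engaged in it (value of joint clamp above 0.55 rad and z of spanner_grip in the frame of pot_mouth below 0.032 m), for 0.1 s.
At the end, for the whole second after the job is handed in: The ring is home (the clamp under it turned past 0.55 rad, its stop being at 0.6), and the spanner stands upright (within 0.08 rad) and at rest on its stand, its grip point within 8 mm of the stand's axis and 37 to 43 mm above the stand's rim (value of joint clamp above 0.55 rad and horizontal distance between spanner_grip and stand_top below 0.008 m and z of spanner_grip in the frame of stand_top between 0.037 and 0.043 m and angle between spanner_grip's own z axis and vertical below 0.08 rad and linear speed of spanner below 0.02 m/s); the robot touches nothing.
It fails at once if the spanner is pressed on the pot or its ring with more than 40 N while its pins are not in the holes (contact force between spanner and pot above 40 N and z of spanner_grip in the frame of pot_mouth above 0.031 m).
It fails at once if the spanner is forced against the pot or its ring with more than 60 N (contact force between spanner and pot above 60 N).
It fails at once if the robot itself pushes on the pot or its ring (contact force between any of the fingers, the arm and pot above 8 N).
It fails at once if a bystander is moved by more than 30 mm (distance of any of tin_red, tin_white, jar, spare_ring, spare_glass, brush, screwdriver from where it was at the start of the episode above 0.03 m).
It also fails if it takes over 72 s, if anything falls off the work surface, if the arm or the gripper's body presses on something with over 40 N, if the wrist force passes 120 N, or if a joint passes its speed limit or range.

## Working session

There is one attempt and no reset: what is moved stays moved. The work goes in short steps, Python scripts to look and compute and a shell command to move; the robot and the scene stay as the last step left them, time stands still between calls to the robot, and variables do not carry over. Pictures are saved under pics/ and viewed, about 8 in all and at most 12, crops included, and the job is handed in when it is done.

```bash
mkdir -p pics; ls
cat > h.py <<'E'
from station import r, imaging
import numpy as np, cv2
def cam(n):
    c=imaging.camera_info(n); return c,np.array(c["position"],float),np.array(c["orientation"],float).reshape(3,3)
def proj(n,P):
    c,p,R=cam(n); q=(np.atleast_2d(P)-p)@R
    s=np.c_[q[:,0],-q[:,1]]/-q[:,2:3]; s=s*(1+c["k1"]*(s**2).sum(1,keepdims=True))
    return s*[c["fx"],c["fy"]]+[c["cx"],c["cy"]]
def onz(n,uv,z):
    c,p,R=cam(n); uv=np.atleast_2d(uv).astype(float); d=(uv-[c["cx"],c["cy"]])/[c["fx"],c["fy"]]; s=d.copy()
    for _ in range(30): s=d/(1+c["k1"]*(s**2).sum(1,keepdims=True))
    v=np.c_[s[:,0],-s[:,1],-np.ones(len(s))]@R.T
    return p+v*((z-p[2])/v[:,2:3])
def snap(n,f):
    a=imaging.snapshot(n); cv2.imwrite("pics/"+f,a[...,::-1]); return a
E
python3 - <<'E'
from h import *
for n in("top","side"): snap(n,n+"0.png"); print(imaging.camera_info(n))
s=r.state();print(s["t"],s["position"],s["orientation"],s["gripper_width"],s["contact_force"])
E
```

```text
pics
{'fx': 417.68287550091173, 'fy': 417.68287550091173, 'cx': 320.37769982601225, 'cy': 192.98352770449088, 'k1': -0.06911387233370923, 'position': array([ 279.78270785,  -64.88504132, 1159.54317939]), 'orientation': array([[ 0.02276131,  0.98063203, -0.19453214],
       [-0.99918053,  0.02882794,  0.02841147],
       [ 0.03346915,  0.19372604,  0.98048459]])}
{'fx': 420.74847483653514, 'fy': 420.74847483653514, 'cx': 322.370551362316, 'cy': 195.22109712092137, 'k1': 0.02886759705504137, 'position': array([  43.84454078, -940.46483197, 1035.29821766]), 'orientation': array([[ 0.87664032,  0.33037265, -0.34979374],
       [-0.48114541,  0.60331793, -0.63600831],
       [ 0.00091708,  0.72585218,  0.68785011]])}
0.1 [216.43777886 612.30050559 221.69022085] [[-9.42810281e-01  3.33329407e-01 -5.30287553e-04]
 [ 3.33329828e-01  9.42808969e-01 -1.57292373e-03]
 [-2.43418721e-05 -1.65972932e-03 -9.99998622e-01]] 93.96432753188675 [ 0.23741727  0.95760287 -1.26862995]
```

View pics/top0.png

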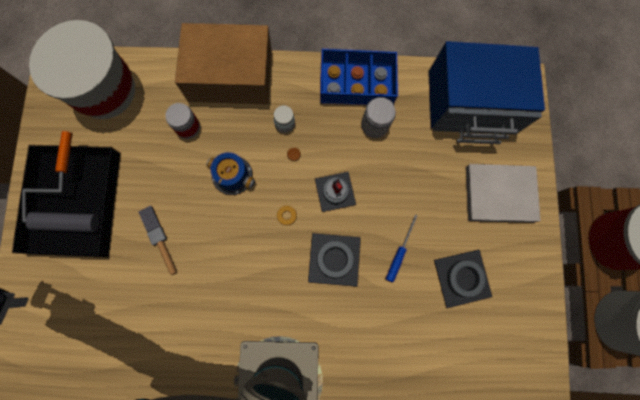

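View pics/side0.png

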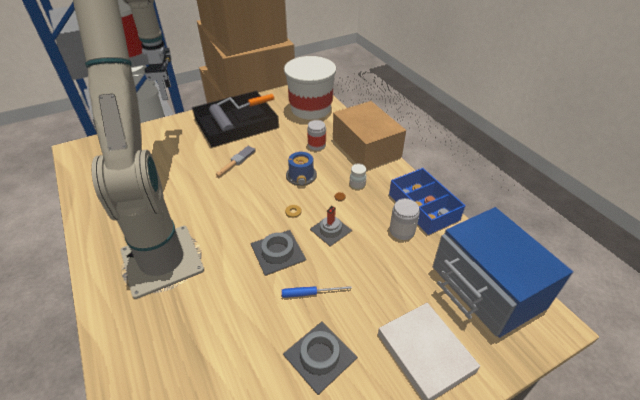

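Top view: pot at about (230,172), spanner on the smallest stand at (336,190), larger empty look-alike stands at (334,258) and (467,279). Next I enlarge both.

Run:
```python
from h import *
t=cv2.imread("pics/top0.png");s=cv2.imread("pics/side0.png")
def c(a,x,y,w=50,h=50,k=8): return cv2.resize(a[y:y+h,x:x+w],(400,300) if 0 else (w*k//1,h*k//1),interpolation=cv2.INTER_CUBIC)
A=np.vstack([np.hstack([c(t,205,152,50,37),c(t,312,171,50,37)]),np.hstack([c(s,276,150,50,37),c(s,306,203,50,37)])])
cv2.imwrite("pics/z0.png",A)
# rough
print(onz("top",[[230,171]],80),onz("top",[[338,186]],100))
```

```text
[[546.35698282 145.01272518  80.        ]] [[ 509.85022817 -140.9891863   100.        ]]
```

View pics/z0.png

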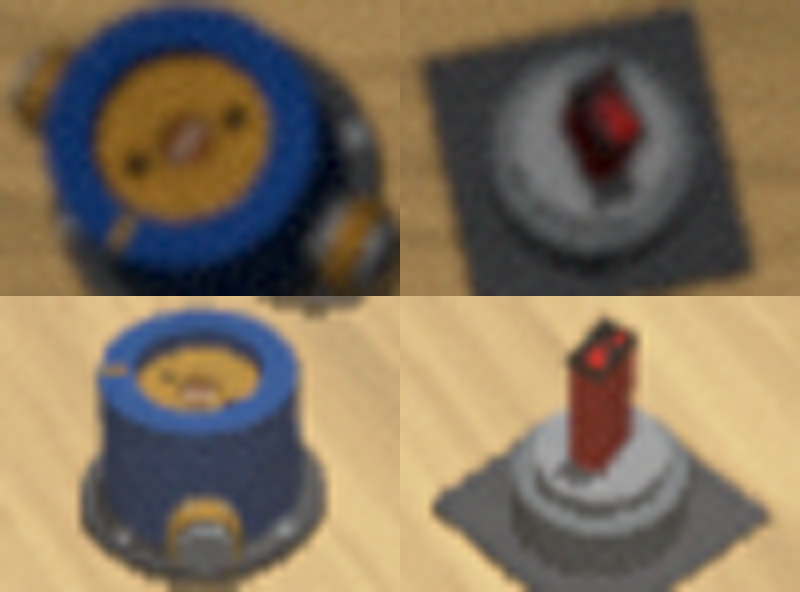

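```bash
cat > m.py <<'E'
from h import *
def px(z,x0,y0): return (np.array(z,float)+.5)/8-.5+[x0,y0]
print("side handle corners")
c=onz("side",px([[605,24+0],[638,44],[604,85],[569,62]],306-50,203)*1,100); print(c.round(1),c.mean(0).round(1))
for i in range(4): d=c[(i+1)%4]-c[i]; print(np.hypot(*d[:2]).round(1),np.degrees(np.arctan2(d[1],d[0])).round(0))
print("holes"); h=onz("top",px([[137,163],[236,118]],205,152),68); d=h[1]-h[0]; print(h.round(1),h.mean(0).round(1),np.hypot(*d[:2]),np.arctan2(d[1],d[0]))
m=onz("top",px([[122,233]],205,152),80);print("mark",m); 
m2=onz("side",px([[115,369-296]],276,150),80);print("mark side",m2)
def fitc(n,z,mask):
    cs,_=cv2.findContours(mask.astype(np.uint8),cv2.RETR_EXTERNAL,cv2.CHAIN_APPROX_NONE); k=max(cs,key=cv2.contourArea)[:,0]
    P=onz(n,k,z); A=np.c_[2*P[:,:2],np.ones(len(P))]; x=np.linalg.lstsq(A,(P[:,:2]**2).sum(1),rcond=None)[0]
    return x[:2].round(1),np.sqrt(x[2]+x[0]**2+x[1]**2).round(1),len(k)
# predicted-vs-image overlay by optimisation of centre: max gradient along projected circles
def circ(n,z,R,c0,rng=8,a0=0,a1=2*np.pi,flip=1):
    g=cv2.GaussianBlur(cv2.imread(f"pics/{n}0.png").astype(np.float32),(0,0),.8)
    th=np.linspace(a0,a1,120); best=None
    for dx in np.arange(-rng,rng+.1,.5):
        for dy in np.arange(-rng,rng+.1,.5):
            v=[]
            for rr in (R-2,R+2):
                P=np.c_[c0[0]+dx+rr*np.cos(th),c0[1]+dy+rr*np.sin(th),np.full(120,z)]
                q=proj(n,P).astype(np.float32); v.append(cv2.remap(g,q[:,0],q[:,1],cv2.INTER_LINEAR).squeeze())
            s=np.abs(v[1]-v[0]).sum(1).clip(0,120).mean()
            if best is None or s>best[0]: best=(s,c0[0]+dx,c0[1]+dy)
    return best
for n in("top","side"):
    print(n,"pot outer",circ(n,80,46,(546,145)),"recess",circ(n,80,29.5,(546,145)),"flange?",circ(n,0,58,(546,145)))
    print(n,"head top",circ(n,40,27.5,(510,-140)),"cup rim",circ(n,30,36,(510,-140)))
E
python3 m.py
```

```text
side handle corners
[[ 521.  -130.5  100. ]
 [ 526.9 -146.4  100. ]
 [ 504.2 -159.4  100. ]
 [ 498.4 -142.   100. ]] [ 512.6 -144.6  100. ]
16.9 -70.0
26.2 -150.0
18.3 108.0
25.4 27.0
holes
[[546.1 169.5  68. ]
 [562.6 137.3  68. ]] [554.3 153.4  68. ] 36.16546547794874 -1.095909303823924
mark [[519.24807552 170.1718088   80.        ]]
mark side [[519.1398959  168.50918359  80.        ]]Traceback (most recent call last):
  File "m.py", line 27, in <module>
    print(n,"pot outer",circ(n,80,46,(546,145)),"recess",circ(n,80,29.5,(546,145)),"flange?",circ(n,0,58,(546,145)))
                                                         ~~~~^^^^^^^^^^^^^^^^^^^^^
  File "m.py", line 22, in circ
    q=proj(n,P).astype(np.float32); v.append(cv2.remap(g,q[:,0],q[:,1],cv2.INTER_LINEAR).squeeze())
      ~~~~^^^^^
  File "h.py", line 6, in proj
    c,p,R=cam(n); q=(np.atleast_2d(P)-p)@R
          ~~~^^^
  File "h.py", line 4, in cam
    c=imaging.camera_info(n); return c,np.array(c["position"],float),np.array(c["orientation"],float).reshape(3,3)
ValueError: time passes only in moves, steps and waits
```

```bash
sed -i 's/^def cam(n):/import functools\n@functools.cache\ndef cam(n):/; ' h.py; sed -i 's/,(546,145))/,(554,154))/g' m.py; python3 m.py | sed -n '/mark side/,$p'
```

```text
mark side [[519.1398959  168.50918359  80.        ]]
top pot outer (np.float32(70.328156), np.float64(553.5), np.float64(153.0)) recess (np.float32(93.483986), np.float64(552.5), np.float64(152.5)) flange? (np.float32(63.600815), np.float64(553.5), np.float64(152.5))
top head top (np.float32(48.252335), np.float64(505.5), np.float64(-137.0)) cup rim (np.float32(49.74047), np.float64(515.5), np.float64(-139.5))
side pot outer (np.float32(64.31558), np.float64(551.0), np.float64(149.0)) recess (np.float32(51.2326), np.float64(551.5), np.float64(149.0)) flange? (np.float32(72.138916), np.float64(553.0), np.float64(152.0))
side head top (np.float32(41.386417), np.float64(513.5), np.float64(-141.0)) cup rim (np.float32(46.00738), np.float64(513.0), np.float64(-142.0))
```

```bash
python3 -m inch '[[[2.4,-3,0,-0.096],[2.4,-3,0,-0.096],[2.4,-3,0,-0.096],[2.4,-3,0,-0.096],[2.4,-3,0,-0.096],[2.4,-3,0,-0.096],[2.4,-3,0,-0.096],[2.4,-3,0,-0.096],[2.4,-3,0,-0.096],[2.4,-3,0,-0.096]]]' 5 20
python3 -m inch '[[[2.4,-3,0,-0.096],[2.4,-3,0,-0.096],[0.1,-3.2,0,-0.096],[0.1,-3.2,0,-0.096],[0.1,-3.2,0,-0.096],[0.1,-3.2,0,-0.096],[0.1,-3.2,0,-0.096],[0.1,-3.2,0,-0.096],[0.1,-3.2,0,-0.096],[0.1,-3.2,0,-0.096]]]'
python3 -m inch '[[[0.1,-3.2,0,-0.096],[0.1,-3.2,0,-0.096],[0.1,-3.2,0,-0.096],[0.1,-3.2,0,-0.096],[0,0,0,0],[0,0,0,0],[0,0,0,0]]]'
```

```text
t: 0.93
position: [457.2, 311.2, 222.3]
orientation: [[-0.263, 0.965, -0.0], [0.965, 0.263, -0.0], [-0.0, -0.0, -1.0]]
contact_force: [-0.0, 1.0, -0.6]
gripper_width: 50.0
t: 1.77
position: [512.2, -4.5, 222.3]
orientation: [[0.639, 0.769, -0.0], [0.769, -0.639, 0.0], [-0.0, -0.0, -1.0]]
contact_force: [-0.1, 0.1, 0.2]
gripper_width: 49.7
t: 2.35
position: [516.4, -130.2, 222.0]
orientation: [[0.878, 0.479, -0.001], [0.479, -0.878, 0.001], [-0.0, -0.001, -1.0]]
contact_force: [0.8, 0.0, -1.1]
gripper_width: 49.9
```

```bash
python3 -m inch '[[[-0.3,-1.2,-2.6,0],[0,0,-2.6,0],[0,0,-2.6,0],[0,0,0,0],[0,0,0,0]]]'
python3 - <<'E'
from h import *
p=np.array(r.state()["position"]);print(p)
out=[]
for n in("top","side"):
    a=snap(n,n+"1.png")[...,::-1]; q=proj(n,[[513,-142,85],p]); print(n,q)
    x,y=(q[0]-[31,22]).astype(int); out.append(cv2.resize(a[y-8:y+42,x:x+62],(620,500),interpolation=cv2.INTER_CUBIC)); print(x,y-8)
cv2.imwrite("pics/z1.png",cv2.resize(np.hstack(out),(800,323)))
E
```

```text
t: 2.77
position: [513.0, -141.3, 143.8]
orientation: [[0.877, 0.48, -0.003], [0.48, -0.877, 0.002], [-0.002, -0.003, -1.0]]
contact_force: [0.7, -0.5, -0.0]
gripper_width: 50.1
[ 513.02172045 -141.2632218   143.79170566]
top [[337.97421114 186.03903228]
 [339.4385521  181.08059541]]
306 156
side [[330.6969319  212.06080689]
 [330.86323676 198.46960193]]
299 182
```

View pics/z1.png

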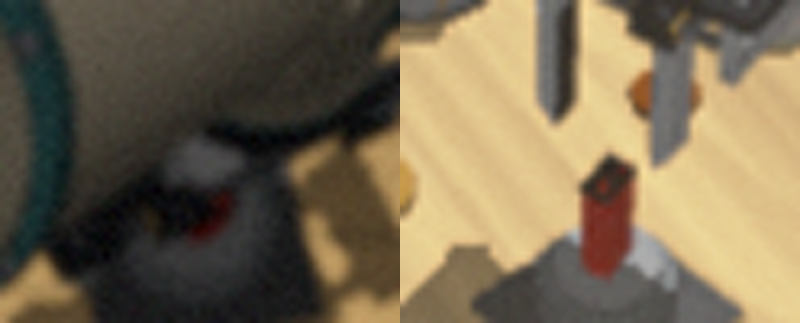

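Side view shows the handle centred between the open fingers (fingertips at about (555,120) and (660,165) in the crop, handle top at (608,180)). Descending to grip.

```bash
python3 -m inch '[[[0,0,-2,0],[0,0,-2,0],[0,0,-1.5,0],[0,0,-1.1,0],[0,0,0,0],[0,0,0,0]]]'
python3 -m inch '[[[0,0,0,0],[0,0,0,0],[0,0,0,0],[0,0,0,0],[0,0,0,0],[0,0,0,0],[0,0,0,0],[0,0,0,0]]]' 0.8 40
```

```text
t: 3.37
position: [514.2, -143.2, 79.2]
orientation: [[0.879, 0.478, 0.001], [0.478, -0.879, -0.0], [0.001, 0.001, -1.0]]
contact_force: [-0.3, 0.5, 0.9]
gripper_width: 49.8
t: 4.03
position: [513.2, -142.0, 78.5]
orientation: [[0.878, 0.478, -0.001], [0.478, -0.878, 0.002], [0.0, -0.002, -1.0]]
contact_force: [-1.8, 4.1, 4.3]
gripper_width: 15.9
```

```bash
python3 -m inch '[[[0,0,1,0],[0,0,2,0],[0,0,2,0],[0,0,2,0],[0,0,2,0],[0,0,0,0],[0,0,0,0],[0,0,0,0]]]'
python3 - <<'E'
from h import *
p=np.array([r.state()["position"]]);print(p)
out=[]
for n in("top","side"):
    a=snap(n,n+"2.png")[...,::-1]; q=proj(n,p-[0,0,25])[0]
    x,y=(q-[31,25]).astype(int); out.append(cv2.resize(a[y:y+50,x:x+62],(620,500),interpolation=cv2.INTER_CUBIC)); print(x,y)
cv2.imwrite("pics/z2.png",cv2.resize(np.hstack(out),(800,323)))
E
```

```text
t: 4.7
position: [513.1, -143.0, 167.6]
orientation: [[0.879, 0.478, -0.001], [0.478, -0.879, 0.0], [-0.001, -0.001, -1.0]]
contact_force: [-1.1, -0.7, -4.1]
gripper_width: 15.5
[[ 513.05581807 -142.97193857  167.63699252]]
309 156
300 174
```

View pics/z2.png

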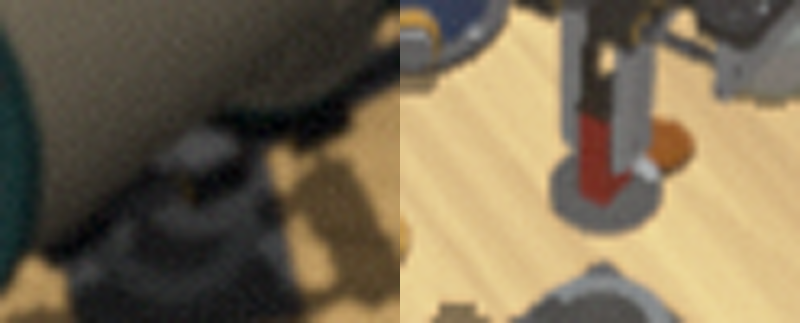

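```bash
sed '/^for n in/,$d;/^print/d;/^for i/d;/^c=onz/d;/^m/d' m.py | sed 's/0\.png/2.png/' > m2.py
cat >> m2.py <<'E'
p=np.array(r.state()["position"])
for z in (p[2]-8.3-30,p[2]-8.3-33,p[2]-8.3-36): print("head",z,circ("side",z,27.5,p[:2],8))
for n in("side","top"): print(n,"cup outer",circ(n,30,36,(513,-142)),"inner",circ(n,30,24,(513,-142)), "pot rec",circ(n,80,29.5,(553,152)),"pot",circ(n,80,46,(553,152)),"ring/glass")
E
python3 m2.py
```

```text
head 128.89402609328727 (np.float32(82.51481), np.float64(512.264241876549), np.float64(-146.8711922956168))
head 125.89402609328727 (np.float32(81.84318), np.float64(513.764241876549), np.float64(-144.3711922956168))
head 122.89402609328727 (np.float32(81.336685), np.float64(515.264241876549), np.float64(-141.8711922956168))
side cup outer (np.float32(36.167915), np.float64(513.5), np.float64(-141.5)) inner (np.float32(36.68586), np.float64(514.0), np.float64(-143.0)) pot rec (np.float32(35.672337), np.float64(553.0), np.float64(144.0)) pot (np.float32(41.74648), np.float64(551.5), np.float64(149.5)) ring/glass
top cup outer (np.float32(29.513224), np.float64(518.0), np.float64(-150.0)) inner (np.float32(20.696907), np.float64(515.0), np.float64(-136.5)) pot rec (np.float32(12.646881), np.float64(546.5), np.float64(152.0)) pot (np.float32(12.750362), np.float64(561.0), np.float64(160.0)) ring/glass
```

```bash
python3 -m inch '[[[0.3,2.2,0,0.119],[0.3,2.25,0,0.119],[0.3,2.25,0,0.119],[0.3,2.25,0,0.119],[0.3,2.25,0,0.119],[0.3,2.25,0,0.119],[0.3,2.25,0,0.119],[0.3,2.25,0,0.119],[0.3,2.25,0,0.119],[0.3,2.25,0,0.119]]]'
python3 -m inch '[[[0.3,2.25,0,0.119],[0.3,2.25,0,0.119],[0.2,2.25,0,0.119],[0,0,0,0],[0,0,0,0],[0,0,0,0],[0,0,0,0]]]'
```

```text
t: 5.63
position: [543.0, 82.2, 167.3]
orientation: [[-0.122, 0.993, -0.002], [0.993, 0.122, -0.0], [-0.0, -0.002, -1.0]]
contact_force: [0.9, -0.3, -2.4]
gripper_width: 16.0
t: 6.22
position: [551.3, 147.1, 167.8]
orientation: [[-0.454, 0.891, -0.001], [0.891, 0.454, -0.001], [-0.001, -0.002, -1.0]]
contact_force: [0.1, -0.2, -3.8]
gripper_width: 15.9
```

```bash
python3 -m inch '[[[0,0.3,-1.6,0],[0,0,-1.3,0],[0,0,0,0],[0,0,0,0],[0,0,0,0]]]'
python3 - <<'E'
from h import *
p=np.array([r.state()["position"]]);print(p)
out=[]
for n in("top","side"):
    a=snap(n,n+"3.png")[...,::-1]; q=proj(n,p-[0,0,40])[0]
    x,y=(q-[25,22]).astype(int); out.append(cv2.resize(a[y:y+50,x:x+50],(500,500),interpolation=cv2.INTER_CUBIC)); print(x,y)
cv2.imwrite("pics/z3.png",cv2.resize(np.hstack(out),(800,400)))
E
```

```text
t: 6.63
position: [552.1, 151.0, 140.0]
orientation: [[-0.455, 0.89, 0.001], [0.89, 0.455, -0.0], [-0.001, 0.0, -1.0]]
contact_force: [0.7, -0.3, -2.1]
gripper_width: 15.8
[[552.09167007 151.04402799 139.9877387 ]]
201 144
275 132
```

View pics/z3.png

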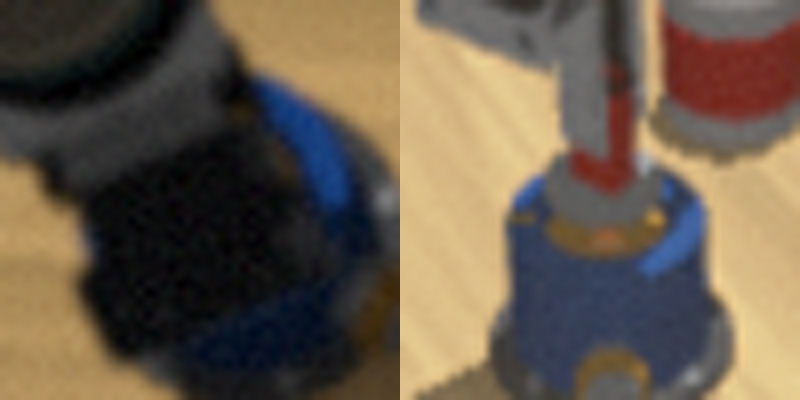

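Side view: head (crop x 547–662) is laterally concentric with the pot (508–706) after allowing for perspective. Feeling downward.

```bash
python3 -m inch '[[[0,0,-0.7,0],[0,0,-0.4,0],[0,0,0,0],[0,0,0,0]]]' - 50
python3 -m inch '[[[0,0,-0.2,0],[0,0,0,0],[0,0,0,0]]]'; python3 -m inch '[[[0,0,-0.2,0],[0,0,0,0],[0,0,0,0]]]';python3 -m inch '[[[0,0,-0.15,0],[0,0,0,0],[0,0,0,0]]]'
```

```text
t: 7.07
position: [551.3, 151.8, 128.1]
orientation: [[-0.456, 0.89, -0.001], [0.89, 0.456, -0.0], [0.0, -0.001, -1.0]]
contact_force: [-0.6, 0.7, -3.5]
gripper_width: 15.7
t: 7.32
position: [551.6, 151.9, 126.4]
orientation: [[-0.456, 0.89, -0.0], [0.89, 0.456, 0.0], [0.0, -0.0, -1.0]]
contact_force: [-0.1, 0.5, -2.3]
gripper_width: 15.9
t: 7.57
position: [551.5, 151.8, 124.4]
orientation: [[-0.456, 0.89, -0.0], [0.89, 0.456, -0.0], [0.0, -0.0, -1.0]]
contact_force: [-0.4, 0.4, -2.6]
gripper_width: 15.7
t: 7.82
position: [551.7, 151.8, 123.0]
orientation: [[-0.456, 0.89, 0.0], [0.89, 0.456, -0.0], [-0.0, 0.0, -1.0]]
contact_force: [0.5, -1.2, -3.7]
gripper_width: 15.4
```

```bash
python3 -m inch '[[[0,0,-0.1,0],[0,0,0,0],[0,0,0,0]]]'; python3 -m inch '[[[0,0,-0.1,0],[0,0,0,0],[0,0,0,0]]]'
```

```text
t: 8.07
position: [551.7, 151.8, 121.9]
orientation: [[-0.456, 0.89, 0.0], [0.89, 0.456, 0.0], [-0.0, 0.0, -1.0]]
contact_force: [0.6, -0.3, -3.2]
gripper_width: 16.0
t: 8.32
position: [551.7, 151.8, 120.9]
orientation: [[-0.456, 0.89, 0.0], [0.89, 0.456, -0.0], [-0.0, 0.0, -1.0]]
contact_force: [0.6, -0.1, -2.7]
gripper_width: 15.6
```

```bash
python3 -m inch '[[[0,0,-0.1,0],[0,0,0,0],[0,0,0,0]]]'; python3 -m inch '[[[0,0,-0.1,0],[0,0,0,0],[0,0,0,0]]]'; python3 -m inch '[[[0,0,-0.1,0],[0,0,0,0],[0,0,0,0]]]'
```

```text
t: 8.57
position: [551.7, 151.8, 119.9]
orientation: [[-0.456, 0.89, 0.0], [0.89, 0.456, -0.0], [-0.0, 0.0, -1.0]]
contact_force: [1.4, 0.1, -3.6]
gripper_width: 15.6
t: 8.82
position: [551.7, 151.8, 118.9]
orientation: [[-0.456, 0.89, 0.0], [0.89, 0.456, -0.0], [-0.0, 0.0, -1.0]]
contact_force: [1.1, -0.5, -3.7]
gripper_width: 15.7
t: 9.07
position: [551.7, 151.8, 117.9]
orientation: [[-0.456, 0.89, 0.0], [0.89, 0.456, -0.0], [-0.0, 0.0, -1.0]]
contact_force: [1.2, 0.3, -3.7]
gripper_width: 16.0
```

```bash
python3 -m inch '[[[0,0,-0.1,0],[0,0,0,0],[0,0,0,0]]]' - 60; python3 -c "
from station import r;print(r.state()['moment'])"
python3 -m inch '[[[0,0,0,-0.04],[0,0,0,-0.04],[0,0,0,-0.04],[0,0,0,-0.04],[0,0,0,-0.04],[0,0,0,0]]]'; python3 -c "
from station import r;print(r.state()['moment'])"
```

```text
t: 9.32
position: [551.7, 151.8, 117.1]
orientation: [[-0.456, 0.89, 0.0], [0.89, 0.456, 0.0], [-0.0, 0.0, -1.0]]
contact_force: [0.1, -0.8, -1.6]
gripper_width: 15.4
[-0.14686449 -0.054986    0.03413163]
t: 9.82
position: [552.2, 151.7, 117.2]
orientation: [[-0.27, 0.963, 0.001], [0.963, 0.27, -0.0], [-0.001, 0.001, -1.0]]
contact_force: [1.5, -0.2, -2.0]
gripper_width: 15.9
[-0.34261435 -0.25218579  0.11832643]
```

```bash
for i in 1; do python3 -m inch '[[[0,0,0,-0.04],[0,0,0,-0.04],[0,0,0,-0.04],[0,0,0,-0.04],[0,0,0,-0.04],[0,0,0,0]]]'; python3 -c "
from station import r;print(r.state()['moment'])"; python3 -m inch '[[[0,0,0,-0.04],[0,0,0,-0.04],[0,0,0,-0.04],[0,0,0,0]]]'; python3 -c "
from station import r;print(r.state()['moment'])"; done
```

```text
t: 10.32
position: [552.1, 151.6, 117.1]
orientation: [[-0.074, 0.997, 0.001], [0.997, 0.074, -0.0], [-0.001, 0.001, -1.0]]
contact_force: [0.8, -1.1, -0.4]
gripper_width: 15.6
[-0.45295088 -0.29418078  0.1394032 ]
t: 10.65
position: [552.0, 151.6, 117.1]
orientation: [[0.045, 0.999, 0.001], [0.999, -0.045, -0.0], [-0.0, 0.001, -1.0]]
contact_force: [1.0, -1.2, -0.3]
gripper_width: 15.9
[-0.4743011  -0.20990197  0.10301856]
```

```bash
M='from station import r;s=r.state();print(s["moment"][2])'; python3 -m inch '[[[0,0,0,-0.04],[0,0,0,-0.04],[0,0,0,0]]]'; python3 -c "$M"; python3 -m inch '[[[0,0,0,-0.04],[0,0,0,0]]]'; python3 -c "$M"; python3 -m inch '[[[0,0,0,-0.04],[0,0,0,0]]]'; python3 -c "$M"
```

```text
t: 10.9
position: [551.9, 151.6, 117.1]
orientation: [[0.124, 0.992, 0.001], [0.992, -0.124, -0.0], [-0.0, 0.001, -1.0]]
contact_force: [0.6, -1.3, -0.4]
gripper_width: 15.7
0.09808926281993335
t: 11.07
position: [551.9, 151.6, 117.2]
orientation: [[0.164, 0.986, 0.001], [0.986, -0.164, -0.0], [-0.0, 0.001, -1.0]]
contact_force: [0.7, -1.1, -0.2]
gripper_width: 15.4
0.11945536300997926
t: 11.23
position: [551.8, 151.6, 117.1]
orientation: [[0.203, 0.979, 0.0], [0.979, -0.203, -0.0], [-0.0, 0.001, -1.0]]
contact_force: [1.6, -1.9, 0.4]
gripper_width: 15.8
0.17740150806812174
```

```bash
M='from station import r;s=r.state();print(s["moment"][2],s["orientation"][0])'; for k in 1; do python3 -m inch '[[[0,0,0,-0.04],[0,0,0,0]]]'|grep force; python3 -c "$M"; python3 -m inch '[[[0,0,0,-0.04],[0,0,0,0]]]'|grep force; python3 -c "$M"; python3 -m inch '[[[0,0,0,-0.04],[0,0,0,0]]]'|grep force; python3 -c "$M"; done
```

```text
contact_force: [0.1, -1.4, 0.9]
0.17621767361719715 [2.42088080e-01 9.70254202e-01 3.79414976e-04]
contact_force: [2.0, -3.1, 0.2]
0.20307947982336927 [2.80393344e-01 9.59885118e-01 3.65760358e-04]
contact_force: [0.5, -3.0, 1.2]
0.6245596282223846 [3.17256407e-01 9.48339749e-01 3.05857836e-04]
```

```bash
M='from station import r;s=r.state();print(s["moment"][2],s["orientation"][0])'; python3 -m inch '[[[0,0,0,0],[0,0,0,0],[0,0,0,0]]]'; python3 -c "$M"; python3 -m inch '[[[0,0,0,-0.02],[0,0,0,0]]]'; python3 -c "$M"
```

```text
t: 11.98
position: [551.8, 151.6, 117.1]
orientation: [[0.319, 0.948, 0.0], [0.948, -0.319, -0.0], [-0.0, 0.0, -1.0]]
contact_force: [0.7, -3.0, 1.1]
gripper_width: 15.5
0.6467592920445652 [3.18538065e-01 9.47909995e-01 3.77967024e-04]
t: 12.15
position: [551.8, 151.6, 117.1]
orientation: [[0.339, 0.941, 0.0], [0.941, -0.339, -0.0], [-0.0, 0.0, -1.0]]
contact_force: [1.0, -2.7, 1.8]
gripper_width: 15.7
0.8844427435095061 [3.39085829e-01 9.40755376e-01 3.51831984e-04]
```

Torque climbs stiffly (0.20→0.65→0.88 N m) at the predicted home angle: hard stop. Relieve the twist and lift.

```bash
python3 -m inch '[[[0,0,0,0.06],[0,0,0,0.06],[0,0,0,0]]]'; python3 -c 'from station import r;s=r.state();print(s["moment"])'; python3 -m inch '[[[0,0,0.2,0],[0,0,0.2,0],[0,0,0.3,0],[0,0,0.3,0],[0,0,0,0]]]'; python3 -c 'from station import r;s=r.state();print(s["moment"])'
```

```text
t: 12.4
position: [551.4, 151.9, 117.0]
orientation: [[0.225, 0.974, -0.001], [0.974, -0.225, 0.001], [0.001, -0.001, -1.0]]
contact_force: [1.3, -2.7, 2.0]
gripper_width: 15.7
[-0.74101354 -0.07232387  0.06417477]
t: 12.82
position: [551.1, 152.9, 127.3]
orientation: [[0.224, 0.975, -0.001], [0.975, -0.224, 0.001], [0.001, -0.001, -1.0]]
contact_force: [-0.4, -0.2, -2.2]
gripper_width: 15.5
[-0.06771631  0.0801553   0.0065505 ]
```

```bash
python3 -m inch '[[[0,0,1,0],[0,0,1.5,0],[0,0,1.5,0],[-0.3,-2.2,0,-0.065],[-0.3,-2.2,0,-0.065],[-0.3,-2.2,0,-0.065],[-0.3,-2.3,0,-0.065],[-0.3,-2.3,0,-0.065],[-0.3,-2.3,0,-0.065],[-0.3,-2.3,0,-0.065]]]'
python3 -m inch '[[[-0.3,-2.3,0,-0.065],[-0.3,-2.3,0,-0.065],[-0.3,-2.3,0,-0.065],[-0.3,-2.3,0,-0.065],[-0.3,-2.3,0,-0.065],[-0.3,-2.0,0,-0.065],[0,0,0,0],[0,0,0,0],[0,0,0,0],[0,0,0,0]]]'
python3 - <<'E'
from h import *
a=snap("side","s4.png")[...,::-1]; b=cv2.imread("pics/side0.png")
cv2.imwrite("pics/z4.png",np.hstack([cv2.resize(x,(400,400),interpolation=cv2.INTER_CUBIC) for x in (a[150:190,281:321],a[180:260,290:370])]))
snap("top","t4.png")
E
```

```text
t: 13.65
position: [529.1, -8.6, 166.9]
orientation: [[0.635, 0.772, -0.001], [0.772, -0.635, -0.0], [-0.001, -0.001, -1.0]]
contact_force: [1.2, -0.5, -3.1]
gripper_width: 15.8
t: 14.48
position: [512.3, -140.1, 166.7]
orientation: [[0.877, 0.48, -0.001], [0.48, -0.877, 0.001], [-0.0, -0.001, -1.0]]
contact_force: [0.4, -0.0, -2.6]
gripper_width: 15.4
```

View pics/z4.png

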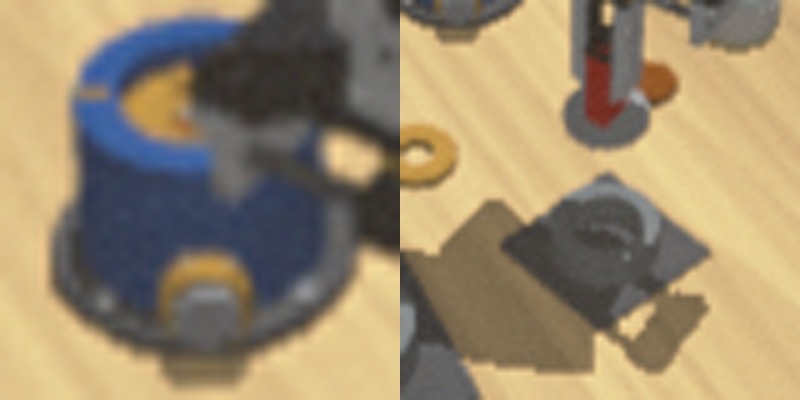

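Spanner held upright above the stand (crop head (605,118), cup (605,240)); the gripper hides the ring, so that check waits until I retreat. Lowering.

```bash
python3 -m inch '[[[0.1,-0.2,-2,0],[0,0,-2,0],[0,0,-2,0],[0,0,-1.5,0],[0,0,-0.7,0],[0,0,-0.2,0],[0,0,0,0],[0,0,0,0]]]'; python3 -m inch '[[[0,0,-0.15,0],[0,0,0,0],[0,0,0,0]]]'; python3 -m inch '[[[0,0,-0.1,0],[0,0,0,0],[0,0,0,0]]]'
```

```text
t: 15.25
position: [514.3, -143.3, 83.7]
orientation: [[0.878, 0.479, 0.001], [0.479, -0.878, -0.0], [0.001, 0.001, -1.0]]
contact_force: [0.9, 0.4, -3.5]
gripper_width: 16.0
t: 15.5
position: [514.0, -143.1, 82.0]
orientation: [[0.878, 0.479, 0.001], [0.479, -0.878, -0.0], [0.001, 0.001, -1.0]]
contact_force: [0.4, 0.7, -2.7]
gripper_width: 15.9
t: 15.75
position: [513.7, -143.1, 80.5]
orientation: [[0.878, 0.479, 0.0], [0.479, -0.878, 0.0], [0.0, 0.0, -1.0]]
contact_force: [0.1, 0.2, -2.7]
gripper_width: 15.5
```

```bash
python3 -m inch '[[[0,0,-0.1,0],[0,0,0,0],[0,0,0,0]]]'|grep -E "pos|force";python3 -m inch '[[[0,0,-0.1,0],[0,0,0,0],[0,0,0,0]]]'|grep -E "pos|force"; python3 -m inch '[[[0,0,-0.05,0],[0,0,0,0],[0,0,0,0]]]'|grep -E "pos|force"
```

```text
position: [513.5, -143.1, 79.4]
contact_force: [0.6, -0.0, -3.1]
position: [513.7, -143.2, 78.9]
contact_force: [-1.2, 2.0, 3.5]
position: [513.8, -143.2, 78.8]
contact_force: [-2.5, 1.7, 7.7]
```

```bash
python3 -m inch '[[[0,0,0,0],[0,0,0,0],[0,0,0,0],[0,0,0,0],[0,0,0,0],[0,0,0,0]]]' 5; python3 -m inch '[[[0,0,1,0],[0,0,2,0],[0,0,3,0],[0,0,3,0],[0,0,3,0],[0,0,2,0],[0,-3,0,0],[0,-3,0,0],[0,-3,0,0],[0,-3,0,0]]]';python3 -m inch '[[[0,-3,0,0],[0,-3,0,0],[0,-3,0,0],[0,0,0,0],[0,0,0,0],[0,0,0,0]]]'
python3 - <<'E'
from h import *
t=snap("top","t5.png")[...,::-1];s=snap("side","s5.png")[...,::-1]
def c(a,x,y,w=50,h=37,k=8): return cv2.resize(a[y:y+h,x:x+w],(w*k,h*k),interpolation=cv2.INTER_CUBIC)
cv2.imwrite("pics/z5.png",np.vstack([np.hstack([c(t,205,152),c(t,312,171)]),np.hstack([c(s,276,150),c(s,306,203)])]))
E
```

```text
t: 17.0
position: [513.7, -143.2, 77.9]
orientation: [[0.878, 0.479, 0.0], [0.479, -0.878, -0.0], [-0.0, 0.0, -1.0]]
contact_force: [-0.6, -0.1, 0.1]
gripper_width: 49.4
t: 17.83
position: [513.6, -264.2, 219.0]
orientation: [[0.877, 0.48, 0.001], [0.48, -0.877, -0.0], [0.001, 0.001, -1.0]]
contact_force: [0.0, 0.4, -0.4]
gripper_width: 50.0
t: 18.33
position: [513.5, -352.4, 218.1]
orientation: [[0.878, 0.479, -0.0], [0.479, -0.878, 0.001], [0.0, -0.001, -1.0]]
contact_force: [-0.1, -0.0, 0.1]
gripper_width: 50.0
```

View pics/z5.png

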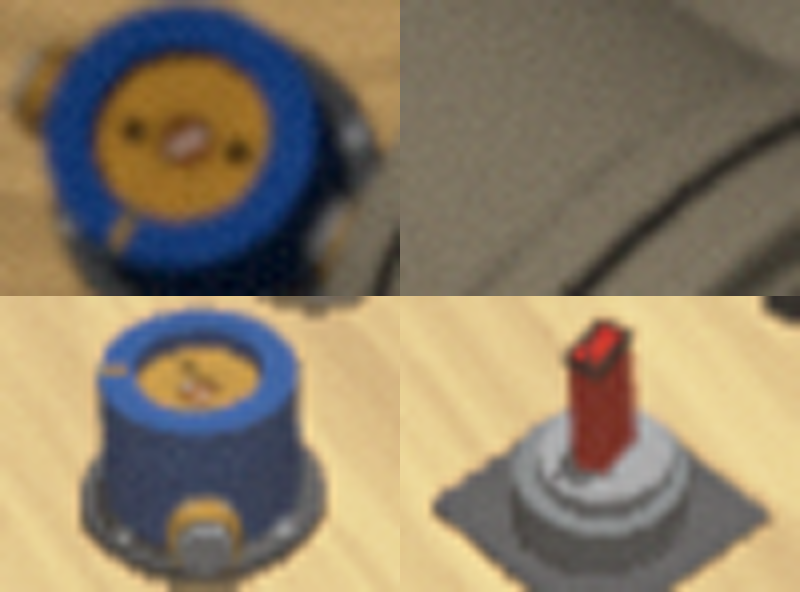

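Run:
```python
from h import *
f=lambda z,Z:onz("top",(np.array(z,float)+.5)/8-.5+[205,152],Z)
for q in([[137,163],[236,118]],[[135,130],[238,152]]):
    h=f(q,68); d=h[1]-h[0]; m=f([[122,233]],80)[0]; c=h.mean(0)-m
    print(h.mean(0).round(1),(np.arctan2(c[1],c[0])-np.arctan2(d[1],d[0])).round(3))
```

```text
[554.3 153.4  68. ] 0.649
[554.2 153.4  68. ] 1.308
```

```bash
python3 -c "
from station import r;print(r.job_done())"
```

```text
the job is handed in; nothing more can be done
None
```

The ring is turned home, and the spanner is back upright on the smallest grey stand with the gripper clear of it. I handed the job in at about 18 s of the 72 s allowed.

- **Fitting the pins:** They went into the ring's holes on the first descent, with no noticeable contact force. The tool stopped about where full depth was expected.
- **Turning the ring:** Torque stayed at roughly 0.10–0.20 N m while turning, then climbed stiffly to 0.65 and 0.88 N m at the stop. Wrist force readings stayed within a few newtons, so the press was light.
- **Ring angle:** The final top picture puts the hole line 1.31 rad clockwise of the pot's x axis; fully home is 1.30 rad.
- **Spanner on its stand:** The side picture shows it upright and seated as it was at the start. The top camera could not confirm this because the arm blocked its view of the stand.
- **Camera disagreement:** The two cameras differed by about 2–4 mm on the pot and stand centres. I trusted arm readings and touch over either picture.
- **Bystanders:** I kept clear of them throughout but did not measure their positions again at the end.

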